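Pry open the die box and stow two button dies

ROBOT

A 6-joint arm with a two-finger parallel gripper is mounted at the origin on the work surface. World frame = base frame: x ahead of the robot, y to its left, z up, the work surface at z = 0. Lengths are in m, angles in degrees, forces in N, time in s.
With the tool pointing down it reaches from about 0.35 to 0.775 m from the base axis. Payload 5.5 kg.
Tool frame: the origin (TCP) lies on the centre line of the jaws, within the pads' length; the fingertips stand 19 mm ahead of it and the grasp point (between the pads) is the TCP; z points along the fingers, y is the line along which they close (so a half turn about z gives the same grasp; the last joint's range is limited). The gripper opens to 85 mm and grips with 20 to 120 N. Pads are 22 mm wide; open, the fingers measure 114 mm over their backs; the gripper's body (76 mm by 85 mm) begins 54 mm behind the grasp point. The pads swing forward as they close: fully open they stand 13 mm farther back than shut.
Start: joints at [-77.498, 17.945, 2.641, 74.691, 0, 82.002], TCP at [0.201, -0.539, 0.25] pointing down, gripper open.
Joint ranges: [-158.12, 158.12], [-49.38, 96.58], [-58.88, 72.47], [-126.05, 133.96], [-84.25, 85.87], [-180, 180]. Speed limits (degrees/s): [147.25, 147.25, 180, 180, 180, 180].

INTERFACE

Orientations are given as [roll, pitch, yaw] about the fixed x, y, z axes, in that order (R = Rz(yaw) Ry(pitch) Rx(roll)).
In Python, from workcell import bot gives the robot as it stands.
- The arm moves only by the shell command python3 shift.py FILE [OPENING] [FORCE], which reads ROWS from the file FILE. ROWS is a JSON list of rows, 1 to 12 of them, each an object with the fields dx, dy, dz (the shift in mm), yaw (a turn about the tool's z in degrees); a field left out counts as zero; each row is the pose to reach, as a shift and turn from the pose commanded when the command began, along the tool's axes at that moment; what a row does not reach only later rows make up. A row lasts 1/12 s, in which the tool goes at most 0.0417 m and 7.16 degrees, less where a joint would pass 70% of its speed; a pose out of reach is approached as far as the arm can. OPENING is the finger opening in m, set as the command begins (- or left out keeps the last). The fingers move at their own pace and stop on an object; FORCE is the grip in N (left out, the last holds). Time passes only in rows, so rows that do not move let the fingers close. It prints the time, the measured TCP pose, the force, the opening and the grip force at its end. Input that does not fit is refused with a message, and nothing moves.
- bot.observe(): the state, without advancing time (a new reading comes with each control period).
- bot.camera(name): name is "scene" or "top"; returns the picture (400x640x3 uint8, red, green, blue); there is no depth.
- bot.camera_params(name): a dict with "intrinsics" (3x3 intrinsics, pixels), "T" (4x4, takes a point from camera to world coordinates). Camera axes: x right, y up, looking along -z (the intrinsics and any distortion apply to the point x, -y, -z); pixel columns grow to the right and rows downward; lengths in m; the calibration is good to about 2 mm. A picture is of the moment at which its call begins. camera_params takes no time and is no camera call.
- bot.job_done(): hands the job in; it is judged then, once.
The state is a dict: "t": time; "joint_pos": joint angles; "qvel": joint speeds; "effort": joint torques, N m; "ee_pos": TCP position; "tool_rot": TCP orientation; "contact_force": force on the tool from outside, world axes, zero at the start; "torque": the same for the moment, N m; "width": finger opening in m; "finger_force": force on a finger pad.
Only numpy, scipy, OpenCV 4.12 (cv2) and the standard library are available. Lean on these libraries where they do the work, as an engineer would, in place of code of your own. Each camera call takes 0.05 s, during which the arm holds its last target. There are 200 camera calls.

TASK

Pick up the green-handled pry blade, push its tip into the slot at the front of the wooden die box and lever the hinged lid up with it, swinging the lid right back until it stands open; keep the gripper itself off the lid until it stands open. Lay the blade down on the table, then stand the two loose steel button dies upright in the two empty pockets of the box, one in each. Leave the other things on the table where they are.

Things in the scene. Friction and masses are not known exactly. Their poses are not given: they have to be found in the camera images.
- die_box: Wooden box fixed to the table, 120 (x) by 164 (y) by 60 mm high, walls 8 mm, plus a closed lid 8 mm thick. Origin: centre of its underside; z up; front (-x side) faces the robot and somewhat to its right; hinge along the rear (+x) top edge. Inside: dark block, top at 38 mm, with two empty square pockets in front and a rear row of fixed small dies, 54 mm high, centred 35 mm behind the box centre.
- slot (a point): Centre of the pry slot (70 wide, 10 high, at heights 50 to 60 mm, open through the 8 mm front wall, right under the lid), in the wall's outer face 60 mm in front of the box centre, 55 mm above the table. Axes as die_box: push the blade in along +x. Under it a brass ledge, 70 mm wide, top at 50 mm, sticks out 12 mm from the wall as fulcrum. Nothing behind the slot for 75 mm but the pockets.
- hinge (a point): Point on the lid's hinge line, at the middle of the box's rear top edge: 60 mm behind the box centre, 60 mm above the table. Axes as die_box.
- lid (a joint): Angle of the lid, rad: 0 shut (may start up to 0.03 ajar), grows as the front edge swings up and back, 1.57 upright, stop at 1.8. Pale wooden plate 120 by 164 by 8 mm, 120 g, no handle, brass trim at its front edge. Stiff hinge (0.17 N m of friction besides the weight): about 2 to 4 N lift it near the front; it stays at any angle where it is left.
- lid_edge (a point): Middle of the lid's lower front edge, 120 mm from the hinge line; x along the lid towards the hinge, z out of the lid's upper face.
- pry_blade: Pry tool with a flat-sided green handle and a flat steel blade, 190 mm long, 90 g, lying on the table. Origin: on the underside of the handle, 15 mm behind the blade's root, at the balance point, a good place to grip. x towards the blade tip, z up. Handle 20 wide (y), 24 high (z), from x = -85 to +15 mm. Blade 16 wide, 3 thick, from x = 15 to 105 mm, its mid-plane 12 mm above the origin.
- blade_tip (a point): Middle of the blade's front end, at x = 105, z = 12 mm in the pry_blade frame; axes the same.
- die_a: Loose steel button die standing on the table, 80 g: round foot 28 mm across and 14 mm high with a stem 16 mm across above it, 36 mm high in all. Origin: centre of the underside; z up along the stem.
- die_b: A second die, the same as die_a. Either die may go into either pocket.
- pocket_left (a point): Centre of the floor of the empty pocket at the box's +y side: square, 36 mm wide, 18 mm deep, its floor 20 mm above the table; 15 mm in front of the box centre and 34 mm to the side.
- pocket_right (a point): The same for the pocket at the box's -y side.
- thread_spool: Bystander: white plastic spool, 38 mm across, 44 mm high, standing. Origin: centre of its underside.
- button_jar: Bystander: glass jar with a red cap, 60 mm across, 85 mm high, standing. Origin: centre of its underside.
- scissors: Bystander: scissors with red handles, lying, about 190 mm long, 12 mm high. Origin: under the pivot; x towards the points.
- pencil: Bystander: orange pencil, 175 by 8 by 8 mm, lying. Origin: centre of its underside, x along it.
- hole_punch: Bystander: dark wooden-handled punch, 28 mm across, 76 mm high, standing. Origin: centre of its underside.

How it is judged:
By the outcome, as a careful person would: the job done as asked, in the order asked, and still so for the second after the job is handed in, with the robot touching nothing.
It also fails if it takes over 72 s, if anything falls off the work surface, if the arm or the gripper's body presses on something with over 40 N, if the wrist force passes 120 N, or if a joint passes its speed limit or range.

## Working session

There is one attempt and no reset: what is moved stays moved. The work goes in short steps, Python scripts to look and compute and a shell command to move; the robot and the scene stay as the last step left them, time stands still between calls to the robot, and variables do not carry over. Pictures are saved under pics/ and viewed, at most 10 in all, crops included, and the job is handed in when it is done.

```bash
ls; mkdir -p pics; python3 - <<'E'
from workcell import bot
import cv2
for n in("scene","top"):
    cv2.imwrite(f"pics/{n}0.png",bot.camera(n)[:,:,::-1]); p=bot.camera_params(n); print(n,p)
print(bot.observe())
E
```

```text
pics
shift.py
workcell.py
scene {'intrinsics': array([[396.25211332,   0.        , 322.08513523],
       [  0.        , 396.25211332, 198.59474935],
       [  0.        ,   0.        ,   1.        ]]), 'T': array([[ 0.70624652, -0.54084484,  0.45683991,  1.05304412],
       [ 0.70788887,  0.54899717, -0.44440461, -0.49110067],
       [-0.01044988,  0.6372511 ,  0.77058538,  0.88763715],
       [ 0.        ,  0.        ,  0.        ,  1.        ]])}
top {'intrinsics': array([[361.94022595,   0.        , 320.35966772],
       [  0.        , 361.94022595, 195.97879187],
       [  0.        ,   0.        ,   1.        ]]), 'T': array([[-0.02380224,  0.99885083, -0.04159886,  0.53667189],
       [-0.99946797, -0.02470383, -0.02129559, -0.03221273],
       [-0.02229877,  0.04106985,  0.99890742,  0.84978532],
       [ 0.        ,  0.        ,  0.        ,  1.        ]])}
{'t': 0.1, 'joint_pos': array([-7.74967865e+01,  1.79907681e+01,  2.58425832e+00,  7.46913523e+01,
       -1.76124425e-03,  8.20017364e+01]), 'qvel': array([-0.03211635, -0.1288208 ,  0.13399473,  0.02295009,  0.0159607 ,
       -0.00141617]), 'effort': array([ 2.86273425e-03, -4.81727350e+01,  2.99242651e+01,  1.27934193e-02,
       -1.31897568e-04,  4.82633538e-06]), 'ee_pos': array([ 0.20127556, -0.53816976,  0.24946117]), 'tool_rot': array([-1.79902845e+02, -1.18727174e-02,  2.05014685e+01]), 'contact_force': array([-0.76423932,  0.48831714,  0.38422774]), 'torque': array([0.0286876 , 0.00056985, 0.05127853]), 'finger_force': 0.0, 'width': 0.08528074360430384}
```

View pics/top0.png

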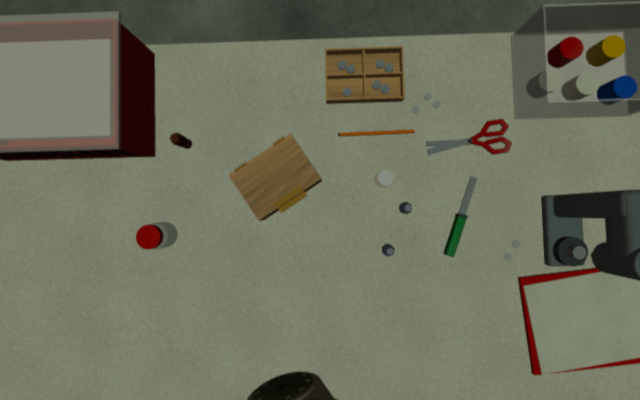

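View pics/scene0.png

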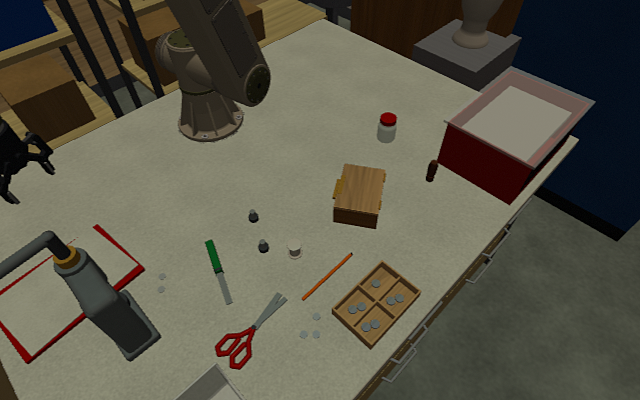

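The top view shows the box lid with corners near (291,134), (321,180), (262,219) and (231,178), and the brass front at (291,201). The blade's handle is at (456,235) and its tip at (474,178). The dies are at (406,208) and (388,250), and the spool at (385,178).

In the scene view the box is at (360,195), the dies at (253,215) and (263,245), and the blade runs from (211,243) to (228,302).

```bash
cat > h.py <<'E'
import numpy as np, cv2
from workcell import bot
P={n:bot.camera_params(n) for n in("scene","top")}
def ray(n,uv):
    K,T=P[n]["intrinsics"],P[n]["T"]
    d=np.linalg.inv(K)@[uv[0],uv[1],1]; d=T[:3,:3]@(d*[1,-1,-1]); return T[:3,3],d/np.linalg.norm(d)
def plane(n,uv,z):
    o,d=ray(n,uv); return o+d*(z-o[2])/d[2]
def proj(n,p):
    K,T=P[n]["intrinsics"],P[n]["T"]; c=T[:3,:3].T@(np.asarray(p)-T[:3,3]); q=K@(c*[1,-1,-1]); return q[:2]/q[2]
def tri(a,b):
    (o,d),(p,e)=ray("top",a),ray("scene",b); s=np.linalg.lstsq(np.c_[d,-e],p-o,rcond=None)[0]
    x,y=o+d*s[0],p+e*s[1]; return (x+y)/2,np.linalg.norm(x-y)
def mask(im,lo,hi,box):
    h=cv2.cvtColor(im,cv2.COLOR_RGB2HSV); m=cv2.inRange(h,lo,hi); k=np.zeros_like(m); x0,y0,x1,y1=box; k[y0:y1,x0:x1]=255; return m&k
def blob(m):
    c=max(cv2.findContours(m,0,1)[0],key=cv2.contourArea); M=cv2.moments(c); return c[:,0],np.array([M["m10"],M["m01"]])/M["m00"]
E
python3 - <<'E'
from h import *
t=cv2.imread("pics/top0.png")[:,:,::-1].copy(); s=cv2.imread("pics/scene0.png")[:,:,::-1].copy()
G=((45,90,30),(85,255,255))
for n,im,b in(("top",t,(430,170,490,270)),("scene",s,(190,230,240,310))):
    c,m=blob(mask(im,*G,b)); r=cv2.minAreaRect(c.astype(np.float32)); print(n,m,r, plane(n,m,.02)); 
    ends=np.array(sorted(cv2.boxPoints(r).tolist(),key=lambda p:p[1])); print([plane(n,e,.02)[:2].round(4) for e in(ends[:2].mean(0),ends[2:].mean(0))])
a=cv2.resize(t[120:265,220:420],None,fx=4,fy=4,interpolation=cv2.INTER_CUBIC); cv2.imwrite("pics/c1.png",a[:,:,::-1])
L=np.full((600,800,3),0,np.uint8)
q=cv2.resize(s[155:235,320:400],(400,400),interpolation=cv2.INTER_CUBIC); L[:400,:400]=q
q=cv2.resize(s[200:265,230:310],(400,325),interpolation=cv2.INTER_CUBIC); L[:325,400:]=q
q=cv2.resize(t[170:265,435:485],None,fx=5,fy=2.5,interpolation=cv2.INTER_CUBIC); L[340:340+q.shape[0],420:420+q.shape[1]]=q
cv2.imwrite("pics/c2.png",np.clip(L[:,:,::-1]*1.6,0,255).astype(np.uint8))
E
```

```text
top [455.00278164 235.40890125] ((454.70001220703125, 235.40000915527344), (10.435516357421875, 40.79337692260742), 18.434947967529297) [ 0.47427751 -0.31749659  0.02      ]
[array([ 0.5177, -0.333 ]), array([ 0.431 , -0.3006])]
scene [212.65302643 254.14407502] ((212.69740295410156, 254.11683654785156), (29.144174575805664, 7.88607120513916), 72.25532531738281) [ 0.46985369 -0.31702703  0.02      ]
[array([ 0.4263, -0.3005]), array([ 0.5112, -0.3325])]
```

View pics/c1.png

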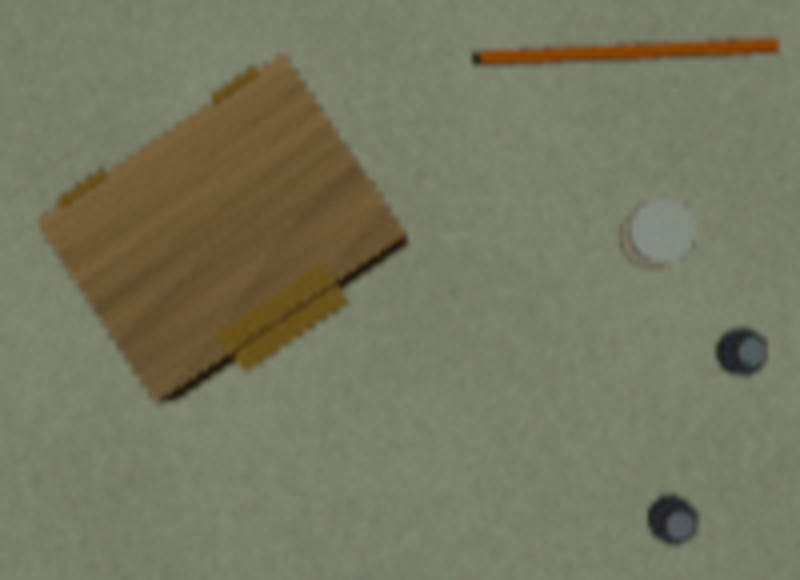

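View pics/c2.png

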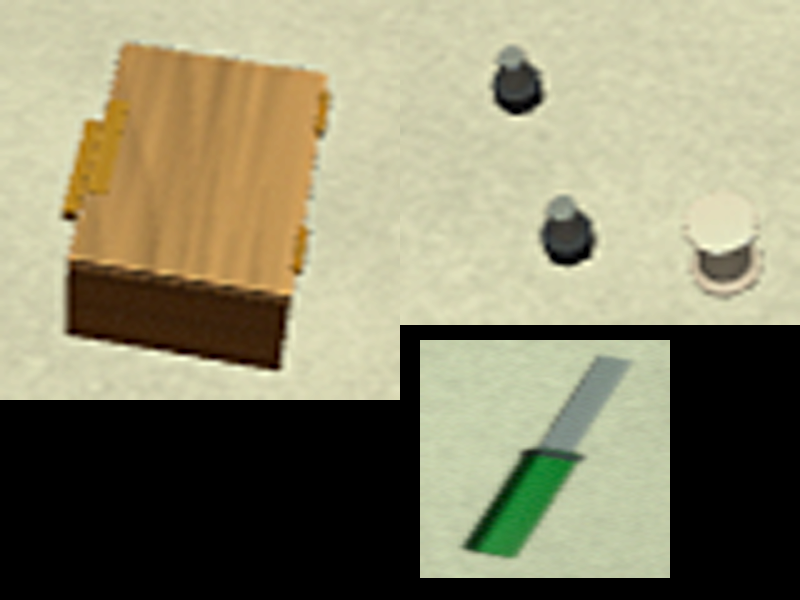

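The first crop shows the lid corners at (285,54), (407,238), (159,402) and (39,222), and the die stems at (752,351) and (680,524). In the second crop the blade tip is at about (617,358) and the middle of the handle's tail top at about (499,555). The die stem tops in the scene view are at (512,56) and (562,207).

```bash
python3 - <<'E'
from h import *
f=lambda u,v:((u+.5)/4+219.5,(v+.5)/4+119.5)
C=np.array([plane("top",f(*p),.068)[:2] for p in((285,54),(407,238),(159,402),(39,222))])
rr,fr,fl,rl=C
print("sides",[np.linalg.norm(a-b).round(4) for a,b in((rr,fr),(fl,rl),(rr,rl),(fr,fl))])
g=lambda u,v:((u+.5)/5+319.5,(v+.5)/5+154.5)
# scene corners: front-left(far) (124,43), rear-left (328,74), rear-right(290,293), front-right(70,258)
S=np.array([plane("scene",g(*p),.068)[:2] for p in((290,293),(70,258),(124,43),(328,74))])
for X in(C,S,(C+S)/2):
    rr,fr,fl,rl=X
    ax=(rr+rl-fr-fl); ay=(fl+rl-fr-rr); print("box c",X.mean(0).round(4),"yaw",np.degrees(np.arctan2(ax[1],ax[0])),np.degrees(np.arctan2(-ay[0],ay[1])))
k=lambda u,v:((u-400+.5)/5+229.5,(v+.5)/5+199.5)
for nm,st,ft,sc in(("d1",(752,351),(742,352),(562,207)),("d2",(680,524),(672,520),(512,56))):
    print(nm,plane("top",f(*st),.036),plane("top",f(*ft),.007),plane("scene",k(*sc),.036),tri(f(*st),k(*sc)))
print("spool",plane("top",f(660,232),.044))
tip=plane("top",((617-420+.5)/5+434.5,(358-340+.5)/2.5+169.5),.0135); tail=plane("top",((499-420+.5)/5+434.5,(555-340+.5)/2.5+169.5),.024)
d=(tip-tail)[:2]; print(tip,tail,np.linalg.norm(d),np.degrees(np.arctan2(d[1],d[0])),"origin",(tip[:2]-d/np.linalg.norm(d)*.105),(tail[:2]+d/np.linalg.norm(d)*.085))
E
cat >> h.py <<'E'
from scipy.spatial.transform import Rotation as Ro
BOX=np.array([.613,.083]); BY=32.6
def bw(x,y,z):
    c,s=np.cos(np.radians(BY)),np.sin(np.radians(BY)); return np.array([BOX[0]+c*x-s*y,BOX[1]+s*x+c*y,z])
def delta(p,yaw=None):
    o=bot.observe(); R=Ro.from_euler("xyz",o["tool_rot"],degrees=True)
    t=0 if yaw is None else (o["tool_rot"][2]-yaw+180)%360-180
    print("delta",R.inv().apply(np.asarray(p)-o["ee_pos"]).round(4),"turn",round(t,2),"j6",o["joint_pos"][5].round(1),"t",round(o["t"],2))
E
python3 -c "
from h import *
delta((.508,-.3325,.12),-19.9)"
```

```text
delta [ 0.3593 -0.085   0.1297] turn 40.4 j6 82.0 t 0.1
```

The rows are not in the units I measure in: shifts go in mm. I convert before sending: 0.359 m is 359, 0.34 m is 340.

```bash
echo '[{"dx": 30, "dy": -7, "dz": 10, "yaw": 4}, {"dx": 65, "dy": -15, "dz": 23, "yaw": 7}, {"dx": 100, "dy": -24, "dz": 36, "yaw": 11}, {"dx": 135, "dy": -32, "dz": 49, "yaw": 15}, {"dx": 170, "dy": -40, "dz": 60, "yaw": 19}, {"dx": 205, "dy": -48, "dz": 72, "yaw": 23}, {"dx": 240, "dy": -56, "dz": 85, "yaw": 27}, {"dx": 275, "dy": -65, "dz": 100, "yaw": 31}, {"dx": 310, "dy": -73, "dz": 110, "yaw": 35}, {"dx": 340, "dy": -80, "dz": 120, "yaw": 38}, {"dx": 359, "dy": -85, "dz": 130, "yaw": 40.4}, {"dx": 359, "dy": -85, "dz": 130, "yaw": 40.4}]' > m.json && python3 shift.py m.json 0.05; python3 -c "
from h import *
delta((.508,-.3325,.022),-19.9)"
```

```text
t: 1.1
ee_pos: [0.5096, -0.3296, 0.1174]
tool_rot: [-179.9, 0.2, -19.7]
contact_force: [-1.0, -0.3, -0.4]
width: 0.05
finger_force: 0.0
delta [-0.0002  0.0035  0.0954] turn 0.19 j6 159.2 t 1.1
```

To row units: 0.03 m is 30, 0.085 m is 85.

```bash
echo '[{"dz": 30}, {"dz": 60}, {"dz": 85}, {"dz": 85}, {"dz": 85}]' > m.json && python3 shift.py m.json; python3 -c "
from h import *
delta((.508,-.3325,.022),-19.9)"
```

```text
t: 1.52
ee_pos: [0.5062, -0.3327, 0.0341]
tool_rot: [-179.9, 0.2, -19.9]
contact_force: [-0.1, -0.2, 1.1]
width: 0.05
finger_force: 0.0
delta [ 0.0017 -0.0008  0.0121] turn -0.02 j6 159.0 t 1.52
```

```bash
echo '[{"dx": 2, "dz": 12}, {"dx": 2, "dz": 12}, {"dx": 2, "dz": 12}]' > m.json && python3 shift.py m.json && echo '[{}, {}, {}, {}, {}, {}, {}, {}]' > m.json && python3 shift.py m.json 0.0 80
```

```text
t: 1.77
ee_pos: [0.5102, -0.3346, 0.0242]
tool_rot: [180.0, -0.1, -19.9]
contact_force: [-0.1, -0.3, -0.2]
width: 0.0498
finger_force: 0.0
t: 2.43
ee_pos: [0.5104, -0.3344, 0.0246]
tool_rot: [180.0, -0.1, -19.9]
contact_force: [-1.5, 1.1, 5.8]
width: 0.018
finger_force: 80.2
```

To row units: -0.1 m is -100, -0.08 m is -80.

```bash
echo '[{"dz": -20}, {"dz": -50}, {"dz": -80}, {"dz": -100}, {"dz": -100}]' > m.json && python3 shift.py m.json; python3 -c "
from h import *
delta(bw(-.19,0,.125),32.6)"
```

```text
t: 2.85
ee_pos: [0.512, -0.3359, 0.1285]
tool_rot: [179.8, -0.4, -19.9]
contact_force: [1.8, -1.4, -1.2]
width: 0.018
finger_force: 79.3
delta [-0.1633 -0.2775  0.0014] turn -52.49 j6 159.1 t 2.85
```

```bash
echo '[{"dx": -15, "dy": -24, "yaw": -5}, {"dx": -31, "dy": -52, "yaw": -10}, {"dx": -47, "dy": -80, "yaw": -15}, {"dx": -63, "dy": -108, "yaw": -20}, {"dx": -79, "dy": -136, "yaw": -25}, {"dx": -96, "dy": -164, "yaw": -31}, {"dx": -113, "dy": -192, "yaw": -37}, {"dx": -130, "dy": -220, "yaw": -42}, {"dx": -145, "dy": -247, "yaw": -47}, {"dx": -157, "dy": -267, "yaw": -51}, {"dx": -163, "dy": -277, "yaw": -52.5}, {"dx": -163, "dy": -277, "yaw": -52.5}]' > m.json && python3 shift.py m.json ; echo '[{}, {}, {}]' > m.json && python3 shift.py m.json; python3 - <<'E'
from h import *
delta(bw(-.19,0,.125),32.6)
t=bot.camera("top"); s=bot.camera("scene")
cv2.imwrite("pics/t1.png",t[:,:,::-1]);cv2.imwrite("pics/s1.png",s[:,:,::-1])
L=np.zeros((600,800,3),np.uint8); a,b=proj("top",bw(-.1,0,.11)),proj("scene",bw(-.1,0,.11)); print(a,b)
a,b=[np.round(v).astype(int)-[40,50] for v in(a,b)]; print(a,b)
for i,(im,o) in enumerate(((t,a),(s,b))):
    L[:500,400*i:400*i+400]=cv2.resize(im[o[1]:o[1]+100,o[0]:o[0]+80],(400,500),interpolation=cv2.INTER_CUBIC)
cv2.imwrite("pics/c3.png",np.clip(L[:,:,::-1]*1.6,0,255).astype(np.uint8))
E
```

```text
t: 3.85
ee_pos: [0.4493, -0.0159, 0.1226]
tool_rot: [-179.9, 0.1, 32.8]
contact_force: [-0.0, -0.1, -2.0]
width: 0.0183
finger_force: 79.3
t: 4.1
ee_pos: [0.4512, -0.0191, 0.1232]
tool_rot: [180.0, 0.0, 32.5]
contact_force: [0.5, 0.3, -0.7]
width: 0.0176
finger_force: 79.3
delta [ 0.0013  0.0011 -0.0018] turn -0.12 j6 134.9 t 4.1
[298.53513388 215.44951499] [324.3476597  171.33321695]
[259 165] [284 121]
```

View pics/c3.png

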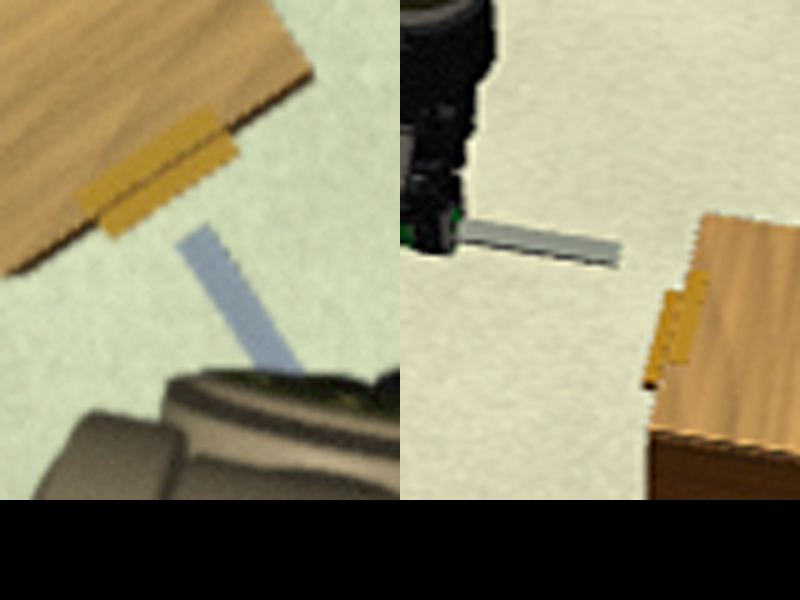

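In the crop the blade tip's middle is at (193,234) in the top half and (618,252) in the scene half. The blade is clear of the ledge and points straight at it.

```bash
python3 - <<'E'
from h import *
a=lambda u,v:((u+.5)/5+258.5,(v+.5)/5+164.5); b=lambda u,v:((u-400+.5)/5+283.5,(v+.5)/5+120.5)
p,e=tri(a(193,234),b(618,252)); o=bot.observe(); c,s=np.cos(np.radians(BY)),np.sin(np.radians(BY))
for q in(p,o["ee_pos"]):
    d=q[:2]-BOX; print("box frame",(c*d[0]+s*d[1]).round(4),(-s*d[0]+c*d[1]).round(4),q[2].round(4),e)
# where along the visible blade (top): direction at z .111
q=plane("top",a(280,370),p[2]); d=(p-q)[:2]; print(np.degrees(np.arctan2(d[1],d[0])),np.linalg.norm(d))
r=b(464,231); D=ray("scene",r); # root expected along the blade axis, find height
for zz in(.105,.11,.115,.12): x=plane("scene",r,zz); dd=x[:2]-BOX; print(zz,(c*dd[0]+s*dd[1]).round(4),(-s*dd[0]+c*dd[1]).round(4))
E
```

```text
box frame -0.0917 -0.0027 0.1159 0.0003319592900050417
box frame -0.1914 0.0013 0.1232 0.0003319592900050417
31.460933801348432 0.06547897493298284
0.105 -0.1798 0.0055
0.11 -0.1783 0.0009
0.115 -0.1767 -0.0037
0.12 -0.1752 -0.0084
```

To row units: 0.0556 m is 55.6, 0.04 m is 40.

```bash
echo '[{"dz": 20}, {"dz": 40}, {"dz": 55.6}, {"dz": 55.6}, {"dz": 55.6}, {"dz": 55.6}]' > m.json && python3 shift.py m.json; python3 -c "
from h import *
delta(bw(-.19,0,.0676),32.6)"
```

```text
t: 4.7
ee_pos: [0.4513, -0.0185, 0.0683]
tool_rot: [180.0, -0.0, 32.6]
contact_force: [0.3, -1.1, -0.8]
width: 0.0185
finger_force: 79.3
delta [0.0009 0.0016 0.0007] turn -0.05 j6 134.9 t 4.7
```

To row units: 0.012 m is 12, 0.065 m is 65.

```bash
echo '[{"dx": 12, "dz": 0.7}, {"dx": 24, "dz": 0.7}, {"dx": 33, "dz": 0.7}, {"dx": 40, "dz": 0.7}, {"dx": 46, "dz": 0.7}, {"dx": 52, "dz": 0.7}, {"dx": 60, "dz": 0.7}, {"dx": 65, "dz": 0.7}, {"dx": 65, "dz": 0.7}]' > m.json && python3 shift.py m.json; python3 - <<'E'
from h import *
delta(bw(-.126,0,.0676),32.6)
for n in("top","scene"):
    im=bot.camera(n); cv2.imwrite(f"pics/{n}2.png",im[:,:,::-1])
E
```

```text
t: 5.45
ee_pos: [0.5067, 0.0175, 0.067]
tool_rot: [180.0, -0.0, 32.6]
contact_force: [0.5, 0.2, -1.0]
width: 0.0183
finger_force: 79.3
delta [-0.0011  0.0021 -0.0006] turn 0.04 j6 140.3 t 5.45
```

To row units: -0.046 m is -46, -0.025 m is -25.

```bash
echo '[{"dz": -6}, {"dz": -12}, {"dx": 1, "dz": -18}, {"dx": 3, "dz": -25}, {"dx": 5, "dz": -33}, {"dx": 8, "dz": -40}, {"dx": 11.5, "dz": -46}, {"dx": 11.5, "dz": -46}, {"dx": 11.5, "dz": -46}]' > m.json && python3 shift.py m.json; python3 - <<'E'
from h import *
im=[]
for n in("top","scene"):
    i=bot.camera(n); c=proj(n,bw(0,0,.09)).astype(int)-[50,60]; im.append(cv2.resize(i[c[1]:c[1]+120,c[0]:c[0]+100],(400,480)))
cv2.imwrite("pics/c4.png",np.clip(np.hstack(im)[:,:,::-1]*1.6,0,255).astype(np.uint8))
E
```

```text
t: 6.3
ee_pos: [0.5169, 0.0233, 0.114]
tool_rot: [179.9, -0.2, 32.6]
contact_force: [-0.4, -0.5, -1.2]
width: 0.0181
finger_force: 79.3
```

View pics/c4.png

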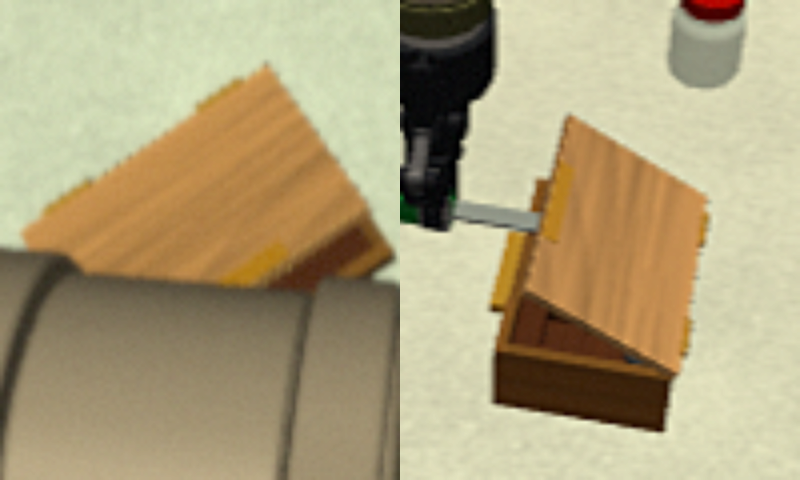

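The blade is under the lid, which stands about 30° open, and the gripper is clear of it. I'll carry on along the arc.

```bash
echo '[{"dx": 4, "dz": -6}, {"dx": 8.5, "dz": -12}, {"dx": 19, "dz": -22.6}, {"dx": 31, "dz": -31}, {"dx": 38, "dz": -34}, {"dx": 44.5, "dz": -37.4}, {"dx": 51.5, "dz": -40}, {"dx": 58.5, "dz": -41.2}, {"dx": 66, "dz": -42}, {"dx": 73.5, "dz": -42.5}, {"dx": 80, "dz": -42.5}, {"dx": 87.5, "dz": -42}]' > m.json && python3 shift.py m.json; echo '[{}, {}]' > m.json && python3 shift.py m.json; python3 - <<'E'
from h import *
delta(bw(-.126,0,.16),32.6)
im=[]
for n in("top","scene"):
    i=bot.camera(n); c=proj(n,bw(.05,0,.1)).astype(int)-[50,60]; im.append(cv2.resize(i[c[1]:c[1]+120,c[0]:c[0]+100],(400,480)))
cv2.imwrite("pics/c5.png",np.clip(np.hstack(im)[:,:,::-1]*1.6,0,255).astype(np.uint8))
E
```

```text
t: 7.4
ee_pos: [0.5895, 0.0707, 0.1548]
tool_rot: [180.0, 0.0, 32.6]
contact_force: [-0.9, -1.9, -0.9]
width: 0.0179
finger_force: 79.4
t: 7.57
ee_pos: [0.5895, 0.0708, 0.1546]
tool_rot: [-180.0, -0.0, 32.6]
contact_force: [-0.7, -0.5, -1.5]
width: 0.0184
finger_force: 79.4
delta [-0.0997  0.0023 -0.0054] turn 0.04 j6 146.5 t 7.57
```

View pics/c5.png

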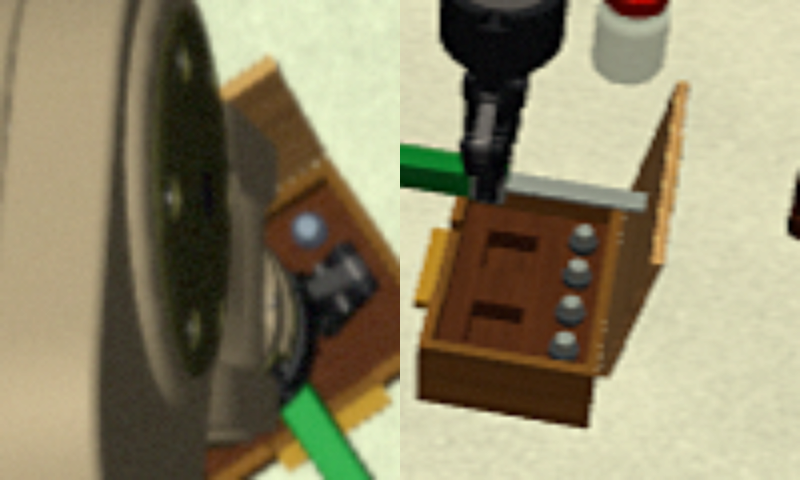

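In the crops the lid stands slightly past upright, the blade is clear of the gripper side of it, and both pockets show at the front. Next I'll withdraw and lay the blade on the free table near (0.38, 0.05).

```bash
echo '[{"dx": -20}, {"dx": -50}, {"dx": -80}, {"dx": -110}, {"dx": -125, "dy": -20}, {"dx": -145, "dy": -45, "dz": 10}, {"dx": -165, "dy": -70, "dz": 30}, {"dx": -188, "dy": -95, "dz": 60}, {"dx": -188, "dy": -95, "dz": 90}, {"dx": -188, "dy": -95, "dz": 115}, {"dx": -188, "dy": -95, "dz": 115}, {"dx": -188, "dy": -95, "dz": 115}]' > m.json && python3 shift.py m.json; python3 -c "
from h import *
delta((.38,.05,.0252),32.6)"
```

```text
t: 8.67
ee_pos: [0.3784, 0.0491, 0.0398]
tool_rot: [-179.9, 0.1, 32.6]
contact_force: [0.9, 0.5, -1.4]
width: 0.0184
finger_force: 79.3
delta [0.0018 0.0001 0.0146] turn -0.01 j6 142.7 t 8.67
```

To row units: 0.0145 m is 14.5, 0.008 m is 8.

```bash
echo '[{"dz": 8}, {"dz": 14.5}, {"dz": 14.5}, {"dz": 14.5}]' > m.json && python3 shift.py m.json; echo '[{}, {}, {}]' > m.json && python3 shift.py m.json 0.045; echo '[{"dz": -30}, {"dz": -65}, {"dz": -100}, {"dz": -120}, {"dz": -120}]' > m.json && python3 shift.py m.json; python3 - <<'E'
from h import *
for n in("top","scene"): cv2.imwrite(f"pics/{n}3.png",bot.camera(n)[:,:,::-1])
i=cv2.imread("pics/scene3.png"); cv2.imwrite("pics/c6.png",cv2.resize(i[80:280,200:467],(800,600),interpolation=cv2.INTER_CUBIC))
E
```

```text
t: 9.0
ee_pos: [0.3799, 0.0489, 0.0258]
tool_rot: [180.0, -0.0, 32.6]
contact_force: [0.6, -0.5, -1.7]
width: 0.0181
finger_force: 79.3
t: 9.25
ee_pos: [0.3799, 0.049, 0.0259]
tool_rot: [180.0, -0.0, 32.6]
contact_force: [-0.3, -0.5, 0.1]
width: 0.045
finger_force: 0.0
t: 9.67
ee_pos: [0.3826, 0.0489, 0.1501]
tool_rot: [179.7, -0.4, 32.6]
contact_force: [0.2, 0.2, 0.1]
width: 0.0448
finger_force: 0.0
```

View pics/c6.png

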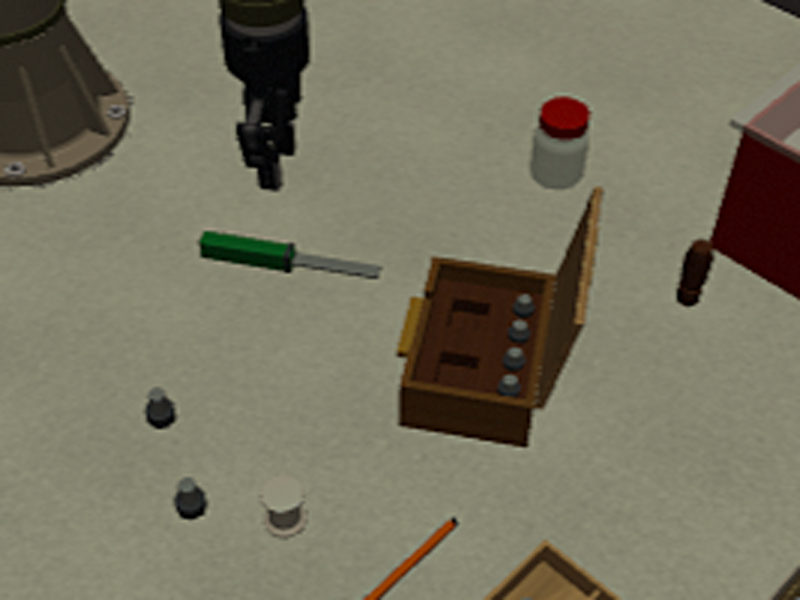

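The blade lies flat on the table and the lid stays open on its own. The pockets are at about (470,307) and (458,360), and the dies at (160,408) and (190,498).

```bash
python3 - <<'E'
from h import *
o,d=ray("scene",(580/3+200-.3,320/3+80-.3)); c,s=np.cos(np.radians(BY)),np.sin(np.radians(BY)); n=np.array([-s,c,0])
p=o+d*((-.082-n@(o-np.r_[BOX,0]))/(n@d)); q=p[:2]-BOX; print("lid corner x,z",c*q[0]+s*q[1],p[2])
for y in(.034,-.034): # pocket mouth projections in both pictures
    print([proj(k,bw(-.015,y,.038)).round(1) for k in("top","scene")],(proj("scene",bw(-.015,y,.038))-[200,80])*3)
delta((.444,-.1655,.1),32.6)
E
```

```text
lid corner x,z 0.08429228886874163 0.18305110953190917
[array([267.7, 192.2]), array([356. , 184.7])] [468.1261335  314.09637823]
[array([292.7, 175.3]), array([352. , 202.8])] [456.08319139 368.29449706]
delta [-0.062   0.215   0.0466] turn 0.0 j6 142.7 t 9.77
```

```bash
echo '[{"dx": -10, "dy": 33}, {"dx": -20, "dy": 70}, {"dx": -30, "dy": 105}, {"dx": -40, "dy": 140, "dz": 15}, {"dx": -50, "dy": 175, "dz": 30}, {"dx": -58, "dy": 200, "dz": 43}, {"dx": -62, "dy": 215, "dz": 47}, {"dx": -62, "dy": 215, "dz": 47}, {"dx": -62, "dy": 215, "dz": 47}, {"dx": -62, "dy": 215, "dz": 47}]' > m.json && python3 shift.py m.json 0.04; python3 -c "
from h import *
delta((.444,-.1655,.039),32.6)"
```

```text
t: 10.6
ee_pos: [0.4421, -0.1641, 0.0982]
tool_rot: [-179.9, 0.0, 32.6]
contact_force: [1.2, 0.3, 0.1]
width: 0.0401
finger_force: 0.0
delta [0.0009 0.0023 0.0592] turn 0.04 j6 117.2 t 10.6
```

To row units: 0.059 m is 59, 0.045 m is 45.

```bash
echo '[{"dx": 1, "dy": 2, "dz": 25}, {"dx": 1, "dy": 2, "dz": 45}, {"dx": 1, "dy": 2, "dz": 59}, {"dx": 1, "dy": 2, "dz": 59}, {"dx": 1, "dy": 2, "dz": 59}]' > m.json && python3 shift.py m.json;  echo '[{}, {}, {}, {}, {}, {}, {}, {}]' > m.json && python3 shift.py m.json 0 40;  echo '[{"dz": -20}, {"dz": -50}, {"dz": -80}, {"dz": -80}, {"dz": -80}]' > m.json && python3 shift.py m.json; python3 -c "
from h import *
delta(bw(-.015,.034,.12),32.6);delta(bw(-.015,-.034,.12),32.6)"
```

```text
t: 11.02
ee_pos: [0.4442, -0.165, 0.0396]
tool_rot: [-179.9, 0.0, 32.7]
contact_force: [0.6, -0.7, -0.4]
width: 0.0402
finger_force: 0.0
t: 11.68
ee_pos: [0.4457, -0.1667, 0.0408]
tool_rot: [179.9, -0.1, 32.6]
contact_force: [-0.2, 2.5, 7.4]
width: 0.0137
finger_force: 39.2
t: 12.1
ee_pos: [0.4464, -0.1676, 0.1215]
tool_rot: [179.7, -0.1, 32.6]
contact_force: [0.4, -0.8, -1.0]
width: 0.0139
finger_force: 39.2
delta [ 0.2603 -0.1554  0.0014] turn -0.01 j6 117.2 t 12.1
delta [ 0.2603 -0.0874  0.0017] turn -0.01 j6 117.2 t 12.1
```

To row units: 0.26 m is 260, 0.25 m is 250.

```bash
echo '[{"dx": 25, "dy": -15}, {"dx": 55, "dy": -33}, {"dx": 85, "dy": -51}, {"dx": 115, "dy": -69}, {"dx": 145, "dy": -87}, {"dx": 175, "dy": -105}, {"dx": 205, "dy": -122}, {"dx": 230, "dy": -137}, {"dx": 250, "dy": -149}, {"dx": 260, "dy": -155}, {"dx": 260, "dy": -155}, {"dx": 260, "dy": -155}]' > m.json && python3 shift.py m.json;echo '[{}, {}]' > m.json && python3 shift.py m.json; python3 -c "
from h import *
delta(bw(-.015,.034,.062),32.6)"
```

```text
t: 13.1
ee_pos: [0.5795, 0.1041, 0.1181]
tool_rot: [-180.0, 0.1, 32.7]
contact_force: [0.4, -0.1, -0.3]
width: 0.014
finger_force: 39.2
t: 13.27
ee_pos: [0.5797, 0.1028, 0.1191]
tool_rot: [-180.0, 0.1, 32.5]
contact_force: [0.4, -0.6, -0.6]
width: 0.0139
finger_force: 39.2
delta [0.0025 0.0007 0.0571] turn -0.09 j6 149.7 t 13.27
```

To row units: 0.046 m is 46, 0.038 m is 38.

```bash
echo '[{"dx": 2.5, "dy": 0.7, "dz": 15}, {"dx": 2.5, "dy": 0.7, "dz": 30}, {"dx": 2.5, "dy": 0.7, "dz": 38}, {"dx": 2.5, "dy": 0.7, "dz": 46}, {"dx": 2.5, "dy": 0.7, "dz": 46}, {"dx": 2.5, "dy": 0.7, "dz": 46}]' > m.json && python3 shift.py m.json; python3 -c "
from h import *
delta(bw(-.015,.034,.062),32.6)"
```

```text
t: 13.77
ee_pos: [0.5825, 0.1043, 0.0733]
tool_rot: [-180.0, 0.0, 32.6]
contact_force: [0.4, -0.3, -1.2]
width: 0.0138
finger_force: 39.2
delta [-0.0008  0.0004  0.0113] turn -0.04 j6 149.8 t 13.77
```

```bash
echo '[{"dz": 6}, {"dz": 11.5}, {"dz": 11.5}, {"dz": 11.5}]' > m.json && python3 shift.py m.json; echo '[{}, {}, {}]' > m.json && python3 shift.py m.json 0.04; echo '[{"dz": -20}, {"dz": -50}, {"dz": -75}, {"dz": -75}]' > m.json && python3 shift.py m.json; python3 -c "
from h import *
delta((.5395,-.209,.13),32.6)"
```

```text
t: 14.1
ee_pos: [0.5826, 0.1048, 0.0617]
tool_rot: [-180.0, 0.0, 32.6]
contact_force: [0.2, -0.8, -0.9]
width: 0.0139
finger_force: 39.2
t: 14.35
ee_pos: [0.5833, 0.1049, 0.0624]
tool_rot: [180.0, -0.0, 32.6]
contact_force: [-0.7, -0.8, -0.5]
width: 0.0399
finger_force: 0.0
t: 14.68
ee_pos: [0.5863, 0.105, 0.1428]
tool_rot: [179.7, -0.5, 32.6]
contact_force: [1.4, 0.3, 1.4]
width: 0.0402
finger_force: 0.0
delta [-0.2087  0.2393  0.0123] turn 0.01 j6 149.8 t 14.68
```

To row units: 0.239 m is 239, 0.229 m is 229.

```bash
echo '[{"dx": -18, "dy": 20}, {"dx": -39, "dy": 44}, {"dx": -60, "dy": 68}, {"dx": -81, "dy": 92}, {"dx": -102, "dy": 116}, {"dx": -123, "dy": 140}, {"dx": -144, "dy": 165}, {"dx": -165, "dy": 190}, {"dx": -185, "dy": 212}, {"dx": -200, "dy": 229}, {"dx": -209, "dy": 239, "dz": 20}, {"dx": -209, "dy": 239, "dz": 40}]' > m.json && python3 shift.py m.json; echo '[{}, {}, {}]' > m.json && python3 shift.py m.json; python3 -c "
from h import *
delta((.5395,-.209,.0395),32.6)"
```

```text
t: 15.68
ee_pos: [0.5367, -0.2132, 0.098]
tool_rot: [179.7, -0.1, 32.4]
contact_force: [0.1, -0.1, 0.5]
width: 0.0399
finger_force: 0.0
t: 15.93
ee_pos: [0.5359, -0.2089, 0.0977]
tool_rot: [180.0, -0.0, 32.6]
contact_force: [0.8, 0.2, 0.4]
width: 0.0401
finger_force: 0.0
delta [0.003  0.0021 0.0582] turn 0.03 j6 118.1 t 15.93
```

```bash
echo '[{"dx": 3, "dy": 2, "dz": 25}, {"dx": 3, "dy": 2, "dz": 45}, {"dx": 3, "dy": 2, "dz": 58}, {"dx": 3, "dy": 2, "dz": 58}, {"dx": 3, "dy": 2, "dz": 58}]' > m.json && python3 shift.py m.json;  echo '[{}, {}, {}, {}, {}, {}, {}, {}]' > m.json && python3 shift.py m.json 0 40;  echo '[{"dz": -20}, {"dz": -50}, {"dz": -80}, {"dz": -80}, {"dz": -80}]' > m.json && python3 shift.py m.json; python3 -c "
from h import *
delta(bw(-.015,-.034,.12),32.6)"
```

```text
t: 16.35
ee_pos: [0.5396, -0.2087, 0.0397]
tool_rot: [180.0, -0.0, 32.7]
contact_force: [0.7, -0.2, 1.1]
width: 0.0403
finger_force: 0.0
t: 17.02
ee_pos: [0.5404, -0.2095, 0.0407]
tool_rot: [179.9, -0.1, 32.6]
contact_force: [-1.0, 0.8, 6.0]
width: 0.0138
finger_force: 39.1
t: 17.43
ee_pos: [0.5407, -0.2102, 0.1214]
tool_rot: [179.7, -0.1, 32.6]
contact_force: [-0.2, -0.7, -0.5]
width: 0.014
finger_force: 39.3
delta [ 0.2038 -0.1741  0.0011] turn -0.0 j6 118.2 t 17.43
```

To row units: 0.04 m is 40, 0.204 m is 204.

```bash
echo '[{"dx": 18, "dy": -15}, {"dx": 40, "dy": -34}, {"dx": 62, "dy": -53}, {"dx": 84, "dy": -72}, {"dx": 106, "dy": -90}, {"dx": 128, "dy": -109}, {"dx": 150, "dy": -128}, {"dx": 170, "dy": -145}, {"dx": 190, "dy": -162}, {"dx": 204, "dy": -174}, {"dx": 204, "dy": -174}, {"dx": 204, "dy": -174}]' > m.json && python3 shift.py m.json;echo '[{}, {}]' > m.json && python3 shift.py m.json; python3 -c "
from h import *
delta(bw(-.015,-.034,.062),32.6)"
```

```text
t: 18.43
ee_pos: [0.6164, 0.0482, 0.1174]
tool_rot: [-179.9, 0.1, 32.7]
contact_force: [0.3, -1.1, -1.3]
width: 0.0139
finger_force: 39.2
t: 18.6
ee_pos: [0.6166, 0.0463, 0.1183]
tool_rot: [-180.0, 0.1, 32.5]
contact_force: [-1.2, -0.0, -0.5]
width: 0.0142
finger_force: 39.2
delta [0.0018 0.0012 0.0563] turn -0.06 j6 144.3 t 18.6
```

To row units: 0.045 m is 45, 0.038 m is 38.

```bash
echo '[{"dx": 2, "dy": 1, "dz": 15}, {"dx": 2, "dy": 1, "dz": 30}, {"dx": 2, "dy": 1, "dz": 38}, {"dx": 2, "dy": 1, "dz": 45}, {"dx": 2, "dy": 1, "dz": 45}, {"dx": 2, "dy": 1, "dz": 45}]' > m.json && python3 shift.py m.json; python3 -c "
from h import *
delta(bw(-.015,-.034,.062),32.6)"
```

```text
t: 19.1
ee_pos: [0.6193, 0.047, 0.0738]
tool_rot: [-180.0, 0.0, 32.6]
contact_force: [0.0, -0.2, -0.9]
width: 0.014
finger_force: 39.2
delta [-0.0009  0.0003  0.0118] turn -0.04 j6 144.4 t 19.1
```

To row units: 0.012 m is 12, 0.006 m is 6.

```bash
echo '[{"dz": 6}, {"dz": 12}, {"dz": 12}, {"dz": 12}]' > m.json && python3 shift.py m.json; echo '[{}, {}, {}]' > m.json && python3 shift.py m.json 0.04; echo '[{"dz": -20}, {"dz": -50}, {"dz": -90}, {"dx": -30, "dz": -120}, {"dx": -70, "dy": 20, "dz": -120}, {"dx": -110, "dy": 40, "dz": -120}, {"dx": -150, "dy": 60, "dz": -120}, {"dx": -180, "dy": 80, "dz": -120}, {"dx": -200, "dy": 100, "dz": -120}, {"dx": -200, "dy": 100, "dz": -120}, {"dx": -200, "dy": 100, "dz": -120}]' > m.json && python3 shift.py m.json; python3 - <<'E'
from h import *
t=bot.camera("top"); s=bot.camera("scene")
L=np.zeros((600,800,3),np.uint8)
L[:300]=cv2.resize(t[100:265,130:570],(800,300)); 
L[300:,:400]=cv2.resize(s[130:250,310:430],(400,300)); L[300:,400:]=cv2.resize(s[60:360,150:480],(400,300))
cv2.imwrite("pics/c7.png",np.clip(L[:,:,::-1]*1.6,0,255).astype(np.uint8))
E
```

```text
t: 19.43
ee_pos: [0.6192, 0.0476, 0.0616]
tool_rot: [-180.0, 0.0, 32.6]
contact_force: [1.2, 0.4, -0.3]
width: 0.0137
finger_force: 39.2
t: 19.68
ee_pos: [0.6199, 0.0476, 0.0624]
tool_rot: [180.0, -0.0, 32.6]
contact_force: [-0.1, -0.4, 0.4]
width: 0.0399
finger_force: 0.0
t: 20.6
ee_pos: [0.5047, -0.1461, 0.1825]
tool_rot: [179.9, -0.0, 32.4]
contact_force: [-0.6, 1.0, 0.8]
width: 0.0402
finger_force: 0.0
```

View pics/c7.png

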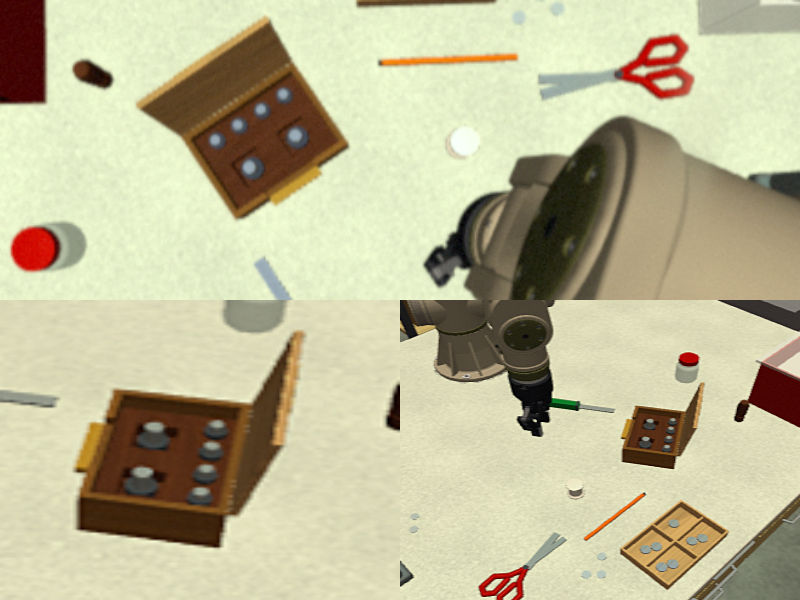

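The picture shows both dies upright in the pockets, at about (252,168) and (297,136) in the top view. The lid is open, the blade is on the table and the bystanders are where they were.

```bash
python3 -c "
from workcell import bot
print(bot.job_done())"
```

```text
the job is handed in; nothing more can be done
None
```

The job is handed in after about 21 s: the lid was levered open with the blade and stands at about 101°, the blade lies on the table, both dies stand upright in the two pockets, and the other things look undisturbed in the last picture.

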